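# Lay the box tube down on the setting-out board

## Task

A length of square aluminium tube stands on end, open mouth up, on the rubber-topped board. Using only the fingertips, without gripping the tube or lifting it off the board, tip it over towards the robot (away from the wooden stop) and let it down gently onto its side, keeping it under control all the way; do not let it fall. Then push it along the board until its foot end sits squarely against the wooden stop, and leave it lying there, with the things around left undisturbed.

Things in the scene. Friction and masses are not known exactly. Their poses are not given: they have to be found in the camera images.
- tube: Square aluminium tube, 76 x 76 mm outside, 160 mm long, wall 3.5 mm (opening 69 x 69 mm), open at both ends, 0.35 to 0.65 kg, loose. Origin: centre of its foot end (the end it stands on at the start). z axis: along the tube from foot to mouth, up at the start; x axis: square to a face, pointing at the wooden stop at the start (within 0.1 rad).
- tube_mouth (a point): Centre of the tube's mouth (the upper end at the start), 160 mm along the tube's z axis from its origin.
- tube_toe (a point): Middle of the foot-end edge on the side away from the stop (38 mm from the tube's origin along its -x axis): the edge it pivots on when tipped towards the robot. It must stay down on the board.
- board: Fixed board, 340 (x) x 220 (y) mm, rubber top 18 mm above the bench. Origin: centre of the underside. Its x axis points away from the robot (turned up to 0.25 rad) to the stop, a dark wooden bar across the far end: bar face at x = +140 mm, square to x, bar 30 mm thick, top 58 mm above the bench. At the start the tube stands near the centre line, its far face 8 to 30 mm from the bar face.
- bung: Bystander: tapered cork bung, 45 mm across and 40 mm high, standing on the board near its left far corner, about 20 mm beside the tube. Origin: centre of its underside.
- tin: Bystander: low round open tin of nails, 85 mm across, 28 mm high, on the bench to the left of the board. Origin: centre of its underside.
- square: Bystander: try square, about 180 x 110 mm, 17 mm thick, lying on the bench to the right of the board. Origin: centre of its underside.
Things that resemble listed ones, but are neither listed nor needed, are in the scene too. What is meant by the tube is not turquoise, and is the larger of those in its own colour.

How it is judged:
By the outcome, as a careful person would: the job done as asked, in the order asked, and still so for the second after the job is handed in, with the robot touching nothing.
It also fails if it takes over 64 s, if anything falls off the work surface, if the arm or the gripper's body presses on something with over 40 N, if the wrist force passes 120 N, or if a joint passes its speed limit or range.

## Robot

A 7-joint arm with a two-finger parallel gripper is mounted at the origin on a cart in front of the work surface, level with it; the furniture and walls round the work are solid. World frame = base frame: x ahead of the robot, y to its left, z up, the work surface at z = 0. Lengths are in m, angles in rad, forces in N, time in s.
With the tool pointing down it reaches from about 0.425 to 0.95 m from the base axis. Payload 4.7 kg.
Tool frame: the origin (TCP) lies at the very end of the fingers, on their centre line; the grasp point (between the pads) lies 19 mm behind it (bot.pinch_z is the distance from the TCP to the grasp point, in m); z points along the fingers, y is the direction in which the jaws open and shut (so a half turn about z gives the same grasp; the last joint's range is limited). The gripper opens to 87 mm and grips with 3 to 60 N. Pads are 19 mm wide; open, the fingers measure 117 mm over their backs; the gripper's body (75 mm by 190 mm) begins 51 mm behind the grasp point.
Start: joints at [1.266, 0.469, -0.049, 1.532, 0.024, 1.141, -0.082], TCP at [0.184, -0.649, 0.223] pointing down, gripper open.
Joint ranges: [-2.59, 2.59], [-0.33, 1.99], [-1.39, 1.29], [0.1, 2.45], [-1.04, 4.18], [0.21, 1.99], [-2.66, 2.66]. Speed limits (rad/s): [2.57, 2.57, 3.14, 3.14, 3.14, 3.14, 3.14].

## Interface

Orientations are given as a 3x3 rotation matrix whose columns are the frame's x, y, z axes.
In Python, from cell import bot, imaging gives the robot as it stands.
- The arm moves only by the tool arm_command, never from a script. Its argument "deltas" is a list of rows, each a list of 7 numbers: the turn, a rotation vector about the tool's x, y, z in rad, then the shift along the tool's x, y, z in cm, then the closure, from 0 (fully open) to 1 (shut). A call has 1 to 10 rows; each row shifts and turns the commanded pose from where the row before left it, along the tool's axes as they then stand; what a row does not reach is not made up. A row lasts 1/10 s, in which the tool goes at most 50 mm and 8.59 degrees, less where a joint would pass 70% of its speed; a pose out of reach is approached as far as the arm can. A call is refused whole if a number of a shift passes 5 or a number of a turn 0.15, either way. A call with a gripper value outside its range is refused whole. The fingers move at their own pace and stop on an object; "force" is the grip in N (left out, the last holds). Time passes only in rows, so rows that do not move let the fingers close. It gives the time, the measured TCP pose, the force and the opening at its end, in the units of the state.
- bot.state(): the state, without advancing time (a new reading comes with each control period).
- imaging.grab_frame(name): name is "scene" or "side" or "wrist"; returns the picture (480x640x3 uint8, red, green, blue); there is no depth.
- imaging.camera_model(name): a dict with "fx", "fy", "cx", "cy" (pixels), "dist" ([k1, k2, p1, p2, k3] as OpenCV has them; the pictures are not rectified), "rvec" (rotation vector, rad) and "tvec" (3), from world to camera coordinates, as OpenCV has them; the wrist camera has in their place "mount" (4x4, takes a point from camera to tool coordinates, whose origin is the TCP and whose axes are the flange's). Camera axes: x right, y down, z forward; pixel columns grow to the right and rows downward; lengths in m; the calibration is good to about 2 mm. A picture is of the moment at which its call begins: read the wrist's pose just before it. camera_model takes no time and is no camera call.
- bot.job_done(): hands the job in, once; it reports no verdict.
The state is a dict: "t": time; "qpos": joint angles; "qd": joint speeds; "tau": joint torques, N m; "ee_pos": TCP position; "tcp_rot": TCP orientation; "contact_force": force on the tool from outside, world axes, zero at the start; "moment": the same for the moment, N m; "gripper_width": finger opening in m.
Only numpy, scipy, OpenCV 4.12 (cv2) and the standard library are available. Lean on these libraries where they do the work, as an engineer would, in place of code of your own. Each camera call takes 0.05 s, during which the arm holds its last target. There are 200 camera calls.

## Working session

There is one attempt and no reset: what is moved stays moved. The work goes in short steps, Python scripts to look and compute and a tool call to move; the robot and the scene stay as the last step left them, time stands still between calls to the robot, and variables do not carry over. Pictures are saved under pics/ and viewed, about 8 in all and at most 12, crops included, and the job is handed in when it is done.

Besides the shell and the picture viewer there is one more tool, called after "Emit:" as a command line: name --pt "numbers of a row" for each row, then --argument value for the rest. arm_command: Moves the arm, as the interface text tells. Its arguments: {"type":"object","properties":{"deltas":{"type":"array","items":{"type":"array","items":{"type":"number"}}},"force":{"type":"number"}},"required":["deltas"]}

```bash
ls; mkdir -p pics; python3 - <<'E'
from cell import bot, imaging
import cv2
for n in ("scene","side"):
    im=imaging.grab_frame(n); cv2.imwrite(f"pics/{n}0.png",im[:,:,::-1])
    m=imaging.camera_model(n); print(n,{k:__import__('numpy').round(v,4).tolist() for k,v in m.items()})
s=bot.state(); print(s)
E
```

```text
pics
scene {'fx': 584.4586, 'fy': 584.4586, 'cx': 310.5797, 'cy': 235.7205, 'dist': [0.059, 0.0, 0.0, 0.0, 0.0], 'rvec': [1.0188, -2.3622, 1.1133], 'tvec': [0.2641, 0.4049, 1.1735]}
side {'fx': 477.1702, 'fy': 477.1702, 'cx': 320.0762, 'cy': 243.1641, 'dist': [-0.1102, 0.0, 0.0, 0.0, 0.0], 'rvec': [2.1294, -0.0907, 0.0734], 'tvec': [-0.574, 0.0679, 1.3213]}
{'t': 0.1, 'qpos': array([ 1.26611358,  0.46936153, -0.04859147,  1.53355869,  0.02410362,
        1.14097527, -0.08230812]), 'qd': array([-0.00026111, -0.00120232, -0.00056333, -0.00159233, -0.00153996,
       -0.00011966, -0.00089966]), 'tau': array([ 5.45728908e-04, -5.09166205e+01, -8.12400808e-02, -2.36828703e+01,
       -6.15148502e-02,  3.45110719e-02,  8.76198169e-05]), 'ee_pos': array([ 0.18367053, -0.64898548,  0.22161053]), 'tcp_rot': array([[ 9.62207172e-01,  2.72317975e-01, -5.27887951e-04],
       [ 2.72318479e-01, -9.62205787e-01,  1.63403565e-03],
       [-6.29595620e-05, -1.71603447e-03, -9.99998526e-01]]), 'contact_force': array([-0.02384268, -1.02893681,  1.07712571]), 'moment': array([ 0.02325477,  0.00470034, -0.04192505]), 'gripper_width': 0.08692504775384753}
```

View pics/scene0.png

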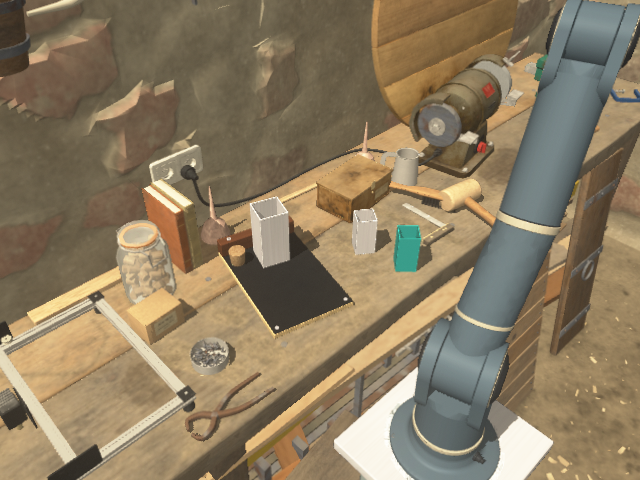

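View pics/side0.png

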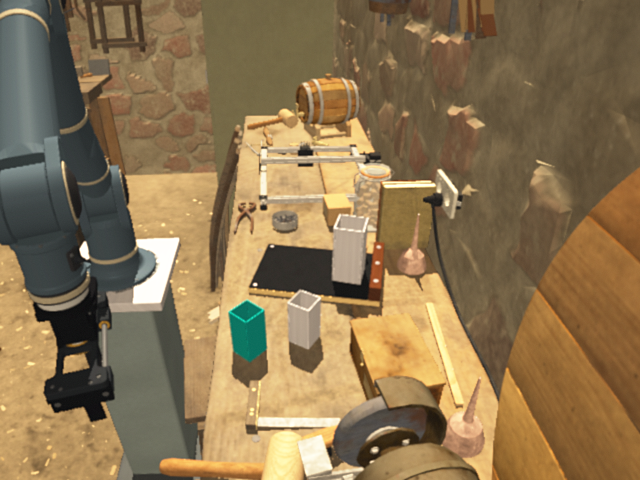

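The scene view shows the tube on the black board at about (270,232), with the cork at (237,256) and the stop at (235,240). The lookalikes are at (365,232) and (407,250). The side view shows the tube at (350,250) with the bar at (377,270). Next I'll zoom in to read the corners.

```bash
python3 - <<'E'
import cv2
a=cv2.imread("pics/scene0.png")[185:340,205:365]; b=cv2.imread("pics/side0.png")[205:310,240:400]
cv2.imwrite("pics/c1.png",cv2.resize(a,None,fx=3.85,fy=3.85,interpolation=cv2.INTER_CUBIC))
cv2.imwrite("pics/c2.png",cv2.resize(b,None,fx=5,fy=5,interpolation=cv2.INTER_CUBIC))
E
```

```text
(no output)
```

View pics/c1.png

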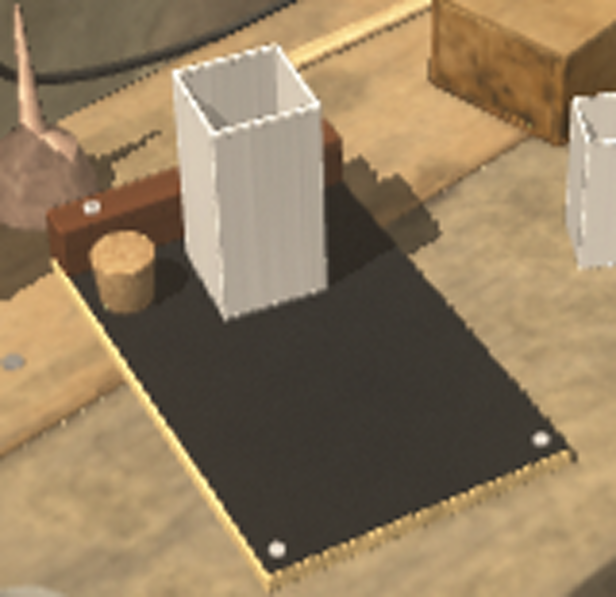

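View pics/c2.png

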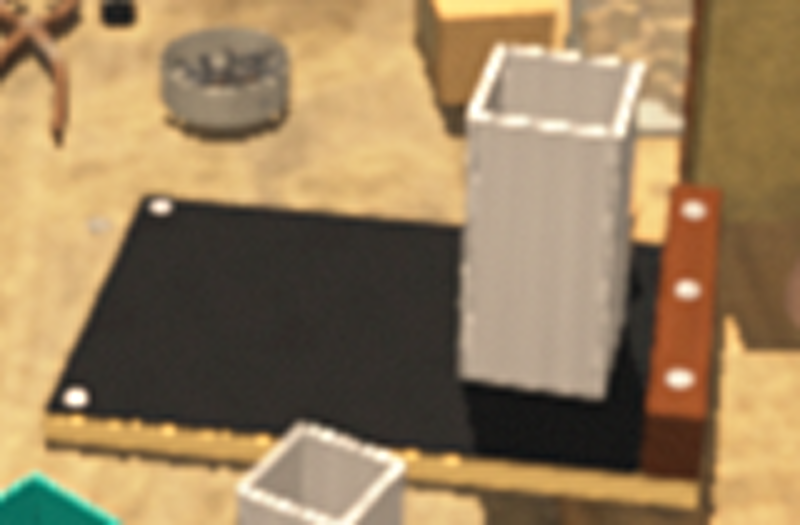

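```bash
cat > geo.py <<'E'
import numpy as np, cv2
from cell import bot, imaging
from scipy.optimize import least_squares
def proj(n,P):
    m=imaging.camera_model(n); K=np.array([[m['fx'],0,m['cx']],[0,m['fy'],m['cy']],[0,0,1.]])
    return cv2.projectPoints(np.asarray(P,float),np.array(m['rvec']),np.array(m['tvec']),K,np.array(m['dist']))[0][:,0]
def place(p,P):  # p=(x,y,yaw)
    c,s=np.cos(p[2]),np.sin(p[2]); P=np.asarray(P,float)
    return np.c_[p[0]+c*P[:,0]-s*P[:,1],p[1]+s*P[:,0]+c*P[:,1],P[:,2]]
def fit(obs,p0):
    def r(p): return np.concatenate([(proj(n,place(p,[o[0] for o in L]))-np.array([o[1] for o in L])).ravel() for n,L in obs.items()])
    s=least_squares(r,p0); return s.x,np.round(r(s.x),1)
E
python3 - <<'E'
from geo import *
S=lambda u,v:(205+u/3.85,185+v/3.85); D=lambda u,v:(240+u/5,205+v/5)
h=.038;z0=.018;z1=.178
tube={'scene':[((-h,h,z1),S(218,135)),((-h,-h,z1),S(320,103)),((h,h,z1),S(176,72)),((h,-h,z1),S(279,45)),((-h,h,z0),S(225,319)),((-h,-h,z0),S(327,290)),((h,h,z0),S(187,262))],
'side':[((-h,-h,z1),D(470,122)),((h,-h,z1),D(628,135)),((-h,h,z1),D(500,45)),((h,h,z1),D(642,65)),((-h,-h,z0),D(460,378)),((h,-h,z0),D(605,397))]}
board={'scene':[((-.17,.11,z0),S(268,572)),((-.17,-.11,z0),S(572,452)),((.17,.11,z0),S(55,262))],
'side':[((-.17,-.11,z0),D(48,410)),((-.17,.11,z0),D(142,198)),((.17,-.11,z0),D(700,480))]}
cork={'scene':[((0,0,.058),S(123,248))]}
t,r=fit(tube,[.65,0,0]);print('tube',t.round(4),r)
b,r=fit(board,[.6,0,0]);print('board',b.round(4),r)
for nm,o in(('tube',tube),('board',board)):
    for n in o: x=fit({n:o[n]},t)[0];print(nm,n,x.round(4))
c=least_squares(lambda p:(proj('scene',[[p[0],p[1],.058]])-np.array([S(123,248)])).ravel(),[.7,0]).x;print('cork',c.round(4))
R=lambda a:np.array([[np.cos(a),-np.sin(a)],[np.sin(a),np.cos(a)]])
for nm,q in(('tube',t[:2]),('cork',c)):print(nm,'in board',(R(-b[2])@(q-b[:2])).round(4),'dyaw',(t[2]-b[2]).round(3))
E
```

```text
tube [ 0.6423 -0.0994 -0.2949] [-0.7 -1.1  1.  -1.1 -1.3 -1.2 -0.7 -1.9  0.8 -0.7  0.5 -1.8 -0.3 -2.9
 -0.5 -1.8 -1.5 -0.8 -1.4 -0.7 -0.7 -1.5 -0.5 -0.6 -0.9 -0.6]
board [ 0.5654 -0.071  -0.2388] [-0.1 -0.3  0.4 -2.9 -1.7 -3.1 -2.3 -0.4 -1.1 -2.4 -0.7 -0.7]
tube scene [ 0.6374 -0.0957 -0.3124]
tube side [ 0.644  -0.1041 -0.2979]
board scene [ 0.5596 -0.0681 -0.2481]
board side [ 0.5688 -0.0754 -0.237 ]
cork [ 0.6835 -0.0175]
tube in board [ 0.0815 -0.0094] dyaw -0.056
cork in board [0.1021 0.0799] dyaw -0.056
```

```bash
python3 - <<'E'
from cell import bot, imaging
print([d for d in dir(bot) if d[0]!='_'],bot.pinch_z)
import numpy as np; s=bot.state(); R=s['tcp_rot']; 
print((R.T@(np.array([.52,-.28,.32])-s['ee_pos'])*100).round(1), imaging.camera_model('wrist')['mount'])
E
```

```text
['Unreachable', 'job_done', 'pinch_z', 'state'] 0.0187
[ 42.4 -26.4  -9.8] [[-2.16631975e-04 -9.66980847e-01 -2.54848964e-01  6.83643405e-02]
 [ 9.99999521e-01  3.36804641e-05 -9.77834995e-04  8.06853528e-04]
 [ 9.54131144e-04 -2.54849054e-01  9.66980377e-01 -1.62387741e-01]
 [ 0.00000000e+00  0.00000000e+00  0.00000000e+00  1.00000000e+00]]
```

Emit:
arm_command --pt "0 0 0 0 0 -2.5 0" --pt "0 0 0 0 0 -2.5 0" --pt "0 0 0 0 0 -2.5 0" --pt "0 0 0 0 0 -2.5 0" --pt "0 0 0 4 -2.6 0 0.5" --pt "0 0 0 4 -2.6 0 0.8" --pt "0 0 0 4 -2.6 0 0.8" --pt "0 0 0 4 -2.6 0 0.8" --pt "0 0 0 4 -2.6 0 0.8" --pt "0 0 0 4 -2.6 0 0.8"

```text
t: 1.1
ee_pos: [0.3731, -0.4322, 0.3223]
tcp_rot: [[0.962, 0.272, -0.0], [0.272, -0.962, 0.0], [-0.0, -0.0, -1.0]]
contact_force: [0.4, -0.7, -0.3]
gripper_width: 0.0472
```

Emit:
arm_command --pt "0 0 0 4 -2.6 0 0.8" --pt "0 0 0 4 -2.6 0 0.8" --pt "0 0 0 4 -2.6 0 0.8" --pt "0 0 -0.14 0 0 0 0.8" --pt "0 0 -0.14 0 0 0 0.8" --pt "0 0 -0.14 0 0 0 0.8" --pt "0 0 -0.14 0 0 0 0.8" --pt "0 0 -0.14 0 0 0 0.8" --pt "0 0 -0.14 0 0 0 0.8" --pt "0 0 -0.14 0 0 0 0.8"

```text
t: 2.1
ee_pos: [0.4662, -0.3262, 0.3221]
tcp_rot: [[0.304, 0.953, -0.001], [0.953, -0.304, 0.0], [0.0, -0.001, -1.0]]
contact_force: [-0.0, -1.1, -0.6]
gripper_width: 0.0178
```

```bash
cat >> geo.py <<'E'
from scipy.spatial.transform import Rotation as Ro
def tool(yaw,al):
    "jaw (tool y) along heading yaw in the pitch plane, tool z down tilted al forward; tool x = y x z"
    f=np.array([np.cos(yaw),np.sin(yaw),0]);u=np.array([0,0,1.])
    z=np.sin(al)*f-np.cos(al)*u; y=np.cos(al)*f+np.sin(al)*u
    return np.c_[np.cross(y,z),y,z]
def go(p,R,tag=''):
    s=bot.state();R0=s['tcp_rot']
    print(tag,'shift cm',(R0.T@(np.array(p)-s['ee_pos'])*100).round(2),'turn',Ro.from_matrix(R0.T@R).as_rotvec().round(3))
def show():
    s=bot.state();print('t',round(s['t'],2),'p',s['ee_pos'].round(4),'z',s['tcp_rot'][:,2].round(3),'y',s['tcp_rot'][:,1].round(3),'F',np.round(s['contact_force'],1),'w',round(s['gripper_width'],4),'q',s['qpos'].round(3))
E
python3 - <<'E'
from geo import *
show(); t=np.array([.6423,-.0994]);yaw=-.295;f=np.array([np.cos(yaw),np.sin(yaw)])
p=t+f*.0363; go([*p,.25],tool(yaw,0))
E
```

```text
t 2.1 p [ 0.4662 -0.3262  0.3221] z [-0.001  0.    -1.   ] y [ 0.953 -0.304 -0.001] F [-0.  -1.1 -0.6] w 0.0178 q [ 0.853  0.25  -0.392  1.636  0.099  1.275  0.134]
 shift cm [27.01 13.51  7.2 ] turn [-0.001 -0.    -0.014]
```

Emit:
arm_command --pt "0 0 0 3.4 1.7 0 0.8" --pt "0 0 0 3.4 1.7 0 0.8" --pt "0 0 0 3.4 1.7 0 0.8" --pt "0 0 0 3.4 1.7 0 0.8" --pt "0 0 0 3.4 1.7 0 0.8" --pt "0 0 0 3.4 1.7 0 0.8" --pt "0 0 0 3.4 1.7 1 0.8" --pt "0 0 -0.014 3.2 1.6 2 0.8" --pt "0 0 0 0 0 0 0.8"

```text
t: 3.0
ee_pos: [0.6791, -0.1049, 0.2882]
tcp_rot: [[0.288, 0.958, -0.006], [0.958, -0.288, 0.005], [0.003, -0.007, -1.0]]
contact_force: [-0.8, 1.1, -0.6]
gripper_width: 0.0174
```

```bash
python3 - <<'E'
from geo import *
show(); s=bot.state()
im=imaging.grab_frame('wrist'); cv2.imwrite('pics/w1.png',im[:,:,::-1])
np.savez('w1',p=s['ee_pos'],R=s['tcp_rot'])
# kinematics fit
Q=np.array([[1.26611358,.46936153,-.04859147,1.53355869,.02410362,1.14097527,-.08230812],[.853,.25,-.392,1.636,.099,1.275,.134],s['qpos']])
P=np.array([[.18367,-.64899,.22161],[.4662,-.3262,.3221],s['ee_pos']])
Rs=s['tcp_rot']
import itertools
rz=lambda a:Ro.from_euler('z',a).as_matrix(); ry=lambda a:Ro.from_euler('y',a).as_matrix()
def fk(q,L,sg):
    R=rz(sg[0]*q[0]+L[4])@ry(q[1]); p=np.array([0,0,L[0]])+R@[0,0,L[1]]*0
    R3=R@rz(sg[1]*q[2]); p=p+R3@[0,0,L[1]]
    R5=R3@ry(q[3])@rz(sg[2]*q[4]); p=p+R5@[0,0,L[2]]
    R7=R5@ry(q[5]); return p+R7@[0,0,L[3]],R7@rz(sg[3]*q[6])
best=[]
for sg in itertools.product((-1,1),repeat=3):
    sg=(*sg,1)
    r=least_squares(lambda L:np.concatenate([fk(q,L,sg)[0]-p for q,p in zip(Q,P)]+[10*0+.3*(fk(Q[2],L,sg)[1][:,2]-Rs[:,2])]),[.3,.45,.45,.25,0])
    best.append((r.cost,sg,r.x.round(4)))
for b in sorted(best,key=lambda b:b[0])[:3]:print(b)
E
```

```text
t 3.0 p [ 0.6791 -0.1049  0.2882] z [-0.006  0.005 -1.   ] y [ 0.958 -0.288 -0.007] F [-0.8  1.1 -0.6] w 0.0174 q [ 0.404  0.493 -0.475  1.391  0.22   1.317 -0.371]
(np.float64(8.37907023078876e-06), (-1, -1, -1, 1), array([ 1.8157,  0.5918,  0.4522,  1.9337, -0.061 ]))
(np.float64(0.008075649618726102), (-1, -1, 1, 1), array([-0.0793,  0.5734,  0.4548,  0.0217, -0.0659]))
(np.float64(0.023018922520771864), (-1, 1, -1, 1), array([-0.9218,  0.6819,  0.3428, -0.7124,  0.0833]))
```

View pics/w1.png

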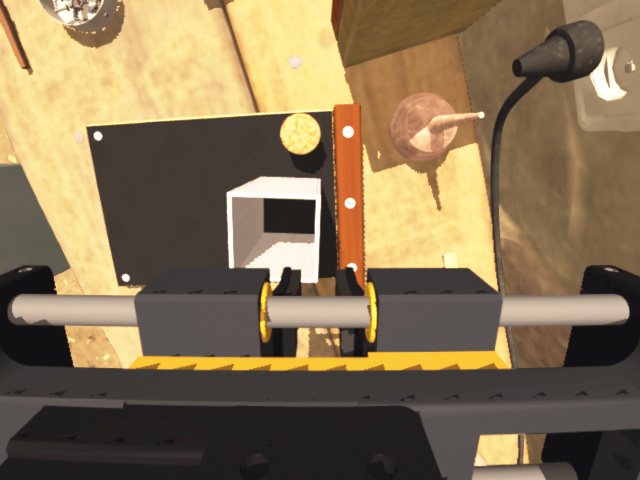

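Emit:
arm_command --pt "-0.15 0 0 0 0 0 0.8" --pt "-0.15 0 0 0 0 0 0.8" --pt "-0.15 0 0 0 0 0 0.8" --pt "0 0 0 0 0 0 0.8"

```text
t: 3.45
ee_pos: [0.6713, -0.1114, 0.2887]
tcp_rot: [[0.296, 0.864, 0.407], [0.955, -0.265, -0.131], [-0.005, 0.428, -0.904]]
contact_force: [-0.4, 0.1, -0.6]
gripper_width: 0.0177
```

```bash
cat > kin.py <<'E'
from geo import *
rz=lambda a:Ro.from_euler('z',a).as_matrix(); ry=lambda a:Ro.from_euler('y',a).as_matrix()
def fk(q,L):
    R3=rz(-q[0]+L[4])@ry(q[1])@rz(-q[2]); p=np.array([0,0,L[0]])+R3@[0,0,L[1]]
    R5=R3@ry(q[3])@rz(-q[4]); p=p+R5@[0,0,L[2]]
    R7=R5@ry(q[5]); return p+R7@[0,0,L[3]],R7@rz(-q[6])
E
python3 - <<'E'
from kin import *
show(); s=bot.state()
Q=np.array([[1.26611358,.46936153,-.04859147,1.53355869,.02410362,1.14097527,-.08230812],[.853,.25,-.392,1.636,.099,1.275,.134],[ 0.404,0.493,-0.475,1.391,0.22,1.317,-0.371],s['qpos']])
P=np.array([[.18367,-.64899,.22161],[.4662,-.3262,.3221],[.6791,-.1049,.2882],s['ee_pos']])
Z=np.array([[0,0,-1],[0,0,-1],[-.006,.005,-1],s['tcp_rot'][:,2]])
r=least_squares(lambda L:np.concatenate([fk(q,L)[0]-p for q,p in zip(Q,P)]+[.3*(fk(q,L)[1][:,2]-z) for q,z in zip(Q,Z)]),[.3,.5,.45,.25,0])
print(r.x.round(4),r.fun.round(4)); np.save('L',r.x)
print((fk(Q[3],r.x)[1].T@s['tcp_rot']).round(3))
im=cv2.imread('pics/w1.png')[160:300,200:380]; cv2.imwrite('pics/w1c.png',cv2.resize(im,None,fx=4.2,fy=4.2,interpolation=cv2.INTER_CUBIC))
E
```

```text
t 3.45 p [ 0.6713 -0.1114  0.2887] z [ 0.407 -0.131 -0.904] y [ 0.864 -0.265  0.428] F [-0.4  0.1 -0.6] w 0.0177 q [ 0.425  0.264 -0.455  1.773  0.367  0.734 -0.515]
[ 0.2216  0.5633  0.4596  0.3114 -0.0598] [ 0.0007  0.0033 -0.0011  0.0043  0.004   0.0001  0.0016 -0.0035  0.0004
 -0.0007 -0.0016  0.0006 -0.0001  0.0005  0.      0.0001 -0.      0.
  0.0001  0.0002  0.     -0.0026 -0.0072  0.    ]
[[ 0.054 -0.999  0.   ]
 [ 0.998  0.054  0.026]
 [-0.026 -0.001  1.   ]]
```

View pics/w1c.png

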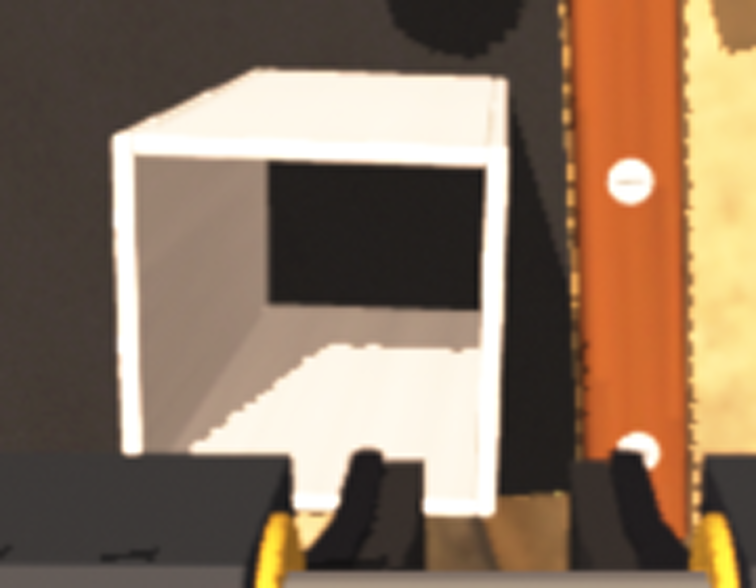

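```bash
cat >> geo.py <<'E'
def wproj(P,p,R):
    m=imaging.camera_model('wrist'); K=np.array([[m['fx'],0,m['cx']],[0,m['fy'],m['cy']],[0,0,1.]])
    M=np.array(m['mount']); c=(M[:3,:3].T@((R.T@(np.asarray(P).T-p[:,None]))-M[:3,3:])).T
    return cv2.projectPoints(c,np.zeros(3),np.zeros(3),K,np.array(m['dist']))[0][:,0]
def wfit(L,p0,p,R):
    f=lambda q:(wproj(place(q,[o[0] for o in L]),p,R)-np.array([o[1] for o in L])).ravel()
    s=least_squares(f,p0); return s.x,s.fun.round(1)
E
python3 - <<'E'
from geo import *
w=np.load('w1.npz'); C=lambda u,v:(200+u/4.2,160+v/4.2); h=.038
t,r=wfit([((-h,h,.178),C(112,135)),((h,h,.178),C(508,148)),((h,-h,.178),C(495,515)),((-h,h,.018),C(255,68)),((h,h,.018),C(508,78))],[.64,-.1,-.29],w['p'],w['R']);print('tube',t.round(4),r)
b,r=wfit([((-.17,.11,.018),(90,127)),((-.17,-.11,.018),(118,286)),((.14,.11,.058),(335,105)),((.17,.11,.058),(361,104))],[.56,-.07,-.24],w['p'],w['R']);print('board',b.round(4),r)
c,s=np.cos(b[2]),np.sin(b[2]);d=t[:2]-b[:2];print('tube in board',(c*d[0]+s*d[1]).round(4),(-s*d[0]+c*d[1]).round(4),(t[2]-b[2]).round(3))
# tin
u=least_squares(lambda q:(wproj([[q[0],q[1],.028]],w['p'],w['R'])-[[72,3]]).ravel(),[.5,.1]).x;print('tin',u.round(3))
print(imaging.camera_model('wrist')['dist'])
for nm,z,px in(('tin',.028,(210,350)),('small',.0,(368,252)),('teal',0,(407,270)),('box',.1,(155,310)),('pliers',.01,(205,435)),('pliersR',.01,(270,390)),('bookfoot',0,(190,268)),('funnel',0,(215,240))):
    print(nm,least_squares(lambda q:(proj('scene',[[q[0],q[1],z]])-[px]).ravel(),[.5,.1]).x.round(3))
E
```

```text
tube [ 0.6411 -0.0989 -0.3257] [ 0.4 -0.1 -0.2 -0.2 -0.1  0.2  0.1  0.3 -0.3 -0.2]
board [ 0.566  -0.0731 -0.2447] [-3.6 -2.   1.2  2.3  0.3  0.4  1.7  0.1]
tube in board 0.0792 -0.0068 -0.081
tin [0.475 0.201]
[-0.04283316  0.          0.          0.          0.        ]
tin [0.481 0.217]
small [ 0.484 -0.311]
teal [ 0.364 -0.333]
box [0.604 0.269]
pliers [0.327 0.342]
pliersR [0.319 0.181]
bookfoot [0.765 0.082]
funnel [ 0.814 -0.036]
```

```bash
cat > plan.py <<'E'
from kin import *
tc=np.array([.6411,-.0989]);yaw=-.3257
f=np.array([np.cos(yaw),np.sin(yaw),0]);l=np.array([-f[1],f[0],0]);u=np.array([0,0,1.])
toe=np.array([*(tc-.038*f[:2]),.018])
def rot(be,ga):
    j=np.cos(be)*f+np.sin(be)*u; e=np.sin(be)*f-np.cos(be)*u
    d=np.cos(ga)*e-np.sin(ga)*l
    return np.c_[np.cross(j,d),j,d]
def pt(s,t,th,y=0): return toe+(-s*np.sin(th)+t*np.cos(th))*f+(s*np.cos(th)+t*np.sin(th))*u+y*l
def pose(th,be,ga,o,de=.010,y=0):
    R=rot(be,ga); ph=th-be
    # rim inner corner on finger B's pad
    return pt(.16,.0725,th,y)+R[:,1]*o/2+R[:,2]*de/np.cos(ga),R
E
cat > ik.py <<'E'
from plan import *
L=np.load('L.npy');lo=np.array([-2.59,-.33,-1.39,.1,-1.04,.21,-2.66]);hi=np.array([2.59,1.99,1.29,2.45,4.18,1.99,2.66])
M=fk([0.425,0.264,-0.455,1.773,0.367,0.734,-0.515],L)[1].T@np.array([[.296,.864,.407],[.955,-.265,-.131],[-.005,.428,-.904]])
def ik(p,R,q0):
    def r(q):
        a,A=fk(q,L);return np.concatenate([(a-p)*10,Ro.from_matrix((A@M).T@R).as_rotvec(),.003*(q-q0)])
    s=least_squares(r,np.clip(q0,lo+1e-3,hi-1e-3),bounds=(lo,hi));return s.x,np.linalg.norm(s.fun[:6])
if __name__=='__main__':
    q0=np.array([0.425,0.264,-0.455,1.773,0.367,0.734,-0.515])
    for ga in(.5,.7,.8,.9):
      for bm in(40,50,60):
        q=q0;out=[]
        for th in(0,15,30,45,60,75,90):
            th=np.radians(th);be=min(th,np.radians(bm));p,R=pose(th,be,ga,.018)
            q,e=ik(p,R,q);out.append(round(float(e),3))
        c=[(p-.07*R[:,2]+a*.095*R[:,1]+b*.0375*R[:,0])[2] for a in(-1,1) for b in(-1,1)]
        print(ga,bm,out,q.round(2),'zmin',min(c).round(3))
E
python3 ik.py
```

```text
0.5 40 [0.0, 0.0, 0.0, 0.0, 0.0, 0.0, 0.0] [-0.32  0.45 -0.2   2.38  1.4   0.95 -2.25] zmin 0.061
0.5 50 [0.0, 0.0, 0.0, 0.0, 0.0, 0.0, 0.0] [-0.37  0.51 -0.21  2.44  1.56  1.08 -2.56] zmin 0.046
0.5 60 [0.0, 0.0, 0.0, 0.0, 0.0, 0.0, 0.084] [ 0.28  1.02 -1.21  2.45  1.65  1.99 -2.66] zmin 0.033
0.7 40 [0.0, 0.0, 0.0, 0.0, 0.0, 0.0, 0.0] [-0.42  0.55 -0.14  2.28  1.23  1.11 -2.19] zmin 0.05
0.7 50 [0.0, 0.0, 0.0, 0.0, 0.0, 0.0, 0.0] [-0.47  0.59 -0.13  2.33  1.35  1.18 -2.46] zmin 0.037
0.7 60 [0.0, 0.0, 0.0, 0.0, 0.0, 0.0, 0.0] [-0.89  0.69  0.34  2.36  1.36  0.99 -2.66] zmin 0.026
0.8 40 [0.0, 0.0, 0.0, 0.0, 0.0, 0.0, 0.0] [-0.46  0.6  -0.1   2.23  1.17  1.18 -2.16] zmin 0.044
0.8 50 [0.0, 0.0, 0.0, 0.0, 0.0, 0.0, 0.0] [-0.51  0.64 -0.09  2.27  1.26  1.23 -2.41] zmin 0.032
0.8 60 [0.0, 0.0, 0.0, 0.0, 0.0, 0.0, 0.0] [-0.56  0.7  -0.07  2.3   1.33  1.3  -2.66] zmin 0.022
0.9 40 [0.0, 0.0, 0.0, 0.0, 0.0, 0.0, 0.0] [-0.49  0.65 -0.06  2.18  1.11  1.25 -2.14] zmin 0.038
0.9 50 [0.0, 0.0, 0.0, 0.0, 0.0, 0.0, 0.0] [-0.54  0.69 -0.04  2.21  1.18  1.28 -2.37] zmin 0.027
0.9 60 [0.0, 0.0, 0.0, 0.0, 0.0, 0.0, 0.0] [-0.59  0.73 -0.02  2.24  1.24  1.33 -2.6 ] zmin 0.018
```

```bash
python3 - <<'E'
from plan import *
R=rot(0,.7); p=pt(.16,.0743,0)+R[:,2]*.010/np.cos(.7)
print(p.round(4)); show()
go(p+[0,0,.09],R,'pre')
E
```

```text
[ 0.6728 -0.1185  0.168 ]
t 3.45 p [ 0.6713 -0.1114  0.2887] z [ 0.407 -0.131 -0.904] y [ 0.864 -0.265  0.428] F [-0.4  0.1 -0.6] w 0.0177 q [ 0.425  0.264 -0.455  1.773  0.367  0.734 -0.515]
pre shift cm [-0.62 -0.99  2.93] turn [ 0.433 -0.688 -0.13 ]
```

Emit:
arm_command --pt "0.054 -0.086 -0.016 0 0 0 0.8" --pt "0.054 -0.086 -0.016 0 0 0 0.8" --pt "0.054 -0.086 -0.016 0 0 0 0.8" --pt "0.054 -0.086 -0.016 0 0 0 0.8" --pt "0.054 -0.086 -0.016 0 0 0 0.8" --pt "0.054 -0.086 -0.016 0 0 0 0.8" --pt "0.054 -0.086 -0.016 0 0 0 0.8" --pt "0.054 -0.086 -0.016 0 0 0 0.8" --pt "0 0 0 0 0 0 0.8" --pt "0 0 0 0 0 0 0.8"

```text
t: 4.45
ee_pos: [0.679, -0.112, 0.2924]
tcp_rot: [[0.254, 0.946, -0.2], [0.727, -0.323, -0.606], [-0.638, 0.009, -0.77]]
contact_force: [-0.5, -0.0, 0.4]
gripper_width: 0.0176
```

```bash
python3 - <<'E'
from plan import *
R=rot(0,.7); p=pt(.16,.0743,0)+R[:,2]*.010/np.cos(.7)
show()
go(p+[0,0,.04],R,'pre')
E
```

```text
t 4.45 p [ 0.679  -0.112   0.2924] z [-0.2   -0.606 -0.77 ] y [ 0.946 -0.323  0.009] F [-0.5 -0.   0.4] w 0.0176 q [ 0.01   0.608 -0.286  1.327  0.728  1.656 -0.691]
pre shift cm [ 4.76 -0.45  7.02] turn [ 0.005 -0.007 -0.008]
```

Emit:
arm_command --pt "0 0 0 0.95 -0.09 1.4 0.8" --pt "0 0 0 0.95 -0.09 1.4 0.8" --pt "0 0 0 0.95 -0.09 1.4 0.8" --pt "0 0 0 0.95 -0.09 1.4 0.8" --pt "0.005 -0.007 -0.008 0.95 -0.09 1.4 0.8" --pt "0 0 0 0 0 0 0.8" --pt "0 0 0 0 0 0 0.8"

```text
t: 5.15
ee_pos: [0.6723, -0.118, 0.2078]
tcp_rot: [[0.243, 0.948, -0.206], [0.724, -0.319, -0.611], [-0.645, -0.001, -0.764]]
contact_force: [0.1, 0.4, 0.2]
gripper_width: 0.0175
```

```bash
python3 - <<'E'
from plan import *
R=rot(0,.7); p=pt(.16,.0743,0)+R[:,2]*.010/np.cos(.7)
show(); go(p,R,'in')
s=bot.state()
im=imaging.grab_frame('wrist');np.savez('w2',p=s['ee_pos'],R=s['tcp_rot'])
sd=imaging.grab_frame('side')[150:300,260:460]
a=cv2.resize(im[120:420,120:520],(600,450));b=cv2.resize(sd,(600,450)) 
cv2.imwrite('pics/w2.png',cv2.resize(np.vstack([a,b]),(400,600))[:,:,::-1]); 
cv2.imwrite('pics/w2.png',cv2.resize(np.hstack([a[:,:],b]),(800,300))[:,:,::-1])
E
```

```text
t 5.15 p [ 0.6723 -0.118   0.2078] z [-0.206 -0.611 -0.764] y [ 0.948 -0.319 -0.001] F [0.1 0.4 0.2] w 0.0175 q [ 0.017  0.666 -0.282  1.429  0.747  1.539 -0.777]
in shift cm [2.54 0.06 3.06] turn [0.    0.001 0.001]
```

View pics/w2.png

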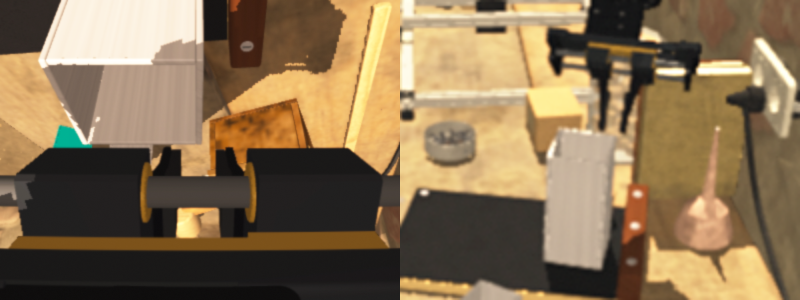

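The wrist half shows the finger tips straddling the far wall: tips at x≈175 and 235, wall at about 203. The side half shows the same, with tips at (605,125) and (625,130) and the wall at 613. I'll lower the tips straight over the wall.

Emit:
arm_command --pt "0 0 0 0.42 0.01 0.51 0.8" --pt "0 0 0 0.42 0.01 0.51 0.8" --pt "0 0 0 0.42 0.01 0.51 0.8" --pt "0 0 0 0.42 0.01 0.51 0.8" --pt "0 0 0 0.42 0.01 0.51 0.8" --pt "0 0 0 0.42 0.01 0.51 0.8" --pt "0 0 0 0 0 0 0.8"

```text
t: 5.95
ee_pos: [0.6722, -0.1187, 0.1673]
tcp_rot: [[0.242, 0.948, -0.207], [0.725, -0.319, -0.611], [-0.645, -0.002, -0.764]]
contact_force: [-0.0, 0.2, -0.5]
gripper_width: 0.0175
```

```bash
python3 - <<'E'
from plan import *
show(); S=bot.state()
o=.0135
# B-referenced path, per 5-deg steps, pitch aligned to 45 deg, in successive tool frames
P=[pose(np.radians(a),min(np.radians(a),np.pi/4),.7,o) for a in range(0,91,5)]
go(*P[0],'start(B touch)')
for k in range(len(P)-1):
    (p,R),(p2,R2)=P[k],P[k+1]; print(5*k,'->',5*k+5,(Ro.from_matrix(R.T@R2).as_rotvec()).round(4),(R.T@(p2-p)*100).round(3))
E
```

```text
t 5.95 p [ 0.6722 -0.1187  0.1673] z [-0.207 -0.611 -0.764] y [ 0.948 -0.319 -0.002] F [-0.   0.2 -0.5] w 0.0175 q [ 0.016  0.705 -0.278  1.459  0.759  1.488 -0.819]
start(B touch) shift cm [-0.02  0.54 -0.08] turn [-0.001  0.001  0.002]
0 -> 5 [-0.0667  0.      0.0562] [-0.408 -1.337 -0.485]
5 -> 10 [-0.0667 -0.      0.0562] [-0.408 -1.337 -0.485]
10 -> 15 [-0.0667  0.      0.0562] [-0.408 -1.337 -0.485]
15 -> 20 [-0.0667 -0.      0.0562] [-0.408 -1.337 -0.485]
20 -> 25 [-0.0667 -0.      0.0562] [-0.408 -1.337 -0.485]
25 -> 30 [-0.0667  0.      0.0562] [-0.408 -1.337 -0.485]
30 -> 35 [-0.0667 -0.      0.0562] [-0.408 -1.337 -0.485]
35 -> 40 [-0.0667 -0.      0.0562] [-0.408 -1.337 -0.485]
40 -> 45 [-0.0667  0.      0.0562] [-0.408 -1.337 -0.485]
45 -> 50 [0. 0. 0.] [-0.368 -1.422 -0.437]
50 -> 55 [0. 0. 0.] [-0.287 -1.466 -0.34 ]
55 -> 60 [0. 0. 0.] [-0.203 -1.5   -0.241]
60 -> 65 [0. 0. 0.] [-0.118 -1.521 -0.14 ]
65 -> 70 [0. 0. 0.] [-0.032 -1.532 -0.038]
70 -> 75 [0. 0. 0.] [ 0.054 -1.53   0.064]
75 -> 80 [0. 0. 0.] [ 0.14  -1.517  0.166]
80 -> 85 [0. 0. 0.] [ 0.224 -1.492  0.266]
85 -> 90 [0. 0. 0.] [ 0.307 -1.456  0.365]
```

Emit:
arm_command --pt "0 0 0 0 0 0 0.845" --pt "-0.0133 0 0.0112 -0.08 -0.27 -0.1 0.845" --pt "-0.0133 0 0.0112 -0.08 -0.27 -0.1 0.845" --pt "-0.0133 0 0.0112 -0.08 -0.27 -0.1 0.845" --pt "-0.0133 0 0.0112 -0.08 -0.27 -0.1 0.845" --pt "-0.0133 0 0.0112 -0.08 -0.27 -0.1 0.845" --pt "-0.0133 0 0.0112 -0.08 -0.27 -0.1 0.845" --pt "-0.0133 0 0.0112 -0.08 -0.27 -0.1 0.845" --pt "-0.0133 0 0.0112 -0.08 -0.27 -0.1 0.845"

```text
t: 6.85
ee_pos: [0.6518, -0.1113, 0.178]
tcp_rot: [[0.33, 0.938, -0.103], [0.696, -0.315, -0.645], [-0.638, 0.141, -0.757]]
contact_force: [2.0, -0.3, 1.6]
gripper_width: 0.0136
```

```bash
python3 - <<'E'
from plan import *
show()
for a in (8,10,12): go(*pose(np.radians(a),np.radians(8),.7,.0135),str(a))
im=imaging.grab_frame('side')[120:320,260:460]; im2=imaging.grab_frame('scene')[130:330,180:380]
cv2.imwrite('pics/s3.png',cv2.resize(np.hstack([im,im2]),None,fx=2,fy=2,interpolation=cv2.INTER_CUBIC)[:,:,::-1])
E
```

```text
t 6.85 p [ 0.6518 -0.1113  0.178 ] z [-0.103 -0.645 -0.757] y [ 0.938 -0.315  0.141] F [ 2.  -0.3  1.6] w 0.0136 q [-0.012  0.621 -0.272  1.594  0.813  1.39  -0.977]
8 shift cm [0.07 0.53 0.1 ] turn [ 0.002  0.    -0.   ]
10 shift cm [-0.09 -0.03 -0.09] turn [ 0.002  0.    -0.   ]
12 shift cm [-0.23 -0.6  -0.26] turn [ 0.002  0.    -0.   ]
```

View pics/s3.png

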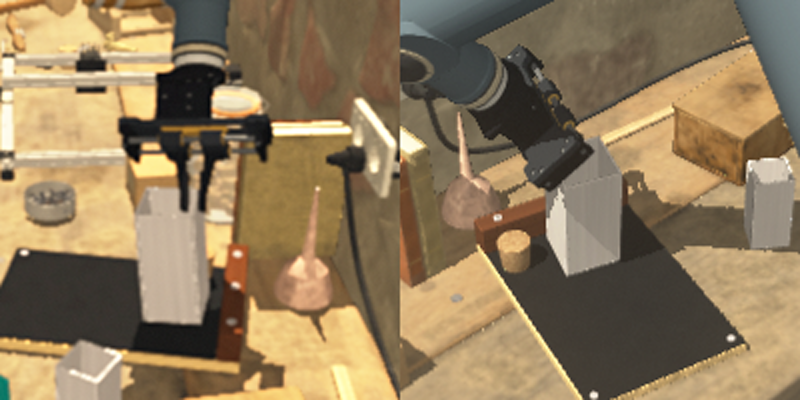

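The side half shows the tube leaning a few degrees toward the robot, held by the outer finger with about 2 N. The scene half shows the cork clear. I'll continue along the arc.

Emit:
arm_command --pt "-0.0133 0 0.0112 -0.08 -0.27 -0.1 0.845" --pt "-0.0133 0 0.0112 -0.08 -0.27 -0.1 0.845" --pt "-0.0133 0 0.0112 -0.08 -0.27 -0.1 0.845" --pt "-0.0133 0 0.0112 -0.08 -0.27 -0.1 0.845" --pt "-0.0133 0 0.0112 -0.08 -0.27 -0.1 0.845" --pt "-0.0133 0 0.0112 -0.08 -0.27 -0.1 0.845" --pt "-0.0133 0 0.0112 -0.08 -0.27 -0.1 0.845" --pt "-0.0133 0 0.0112 -0.08 -0.27 -0.1 0.845" --pt "-0.0133 0 0.0112 -0.08 -0.27 -0.1 0.845" --pt "-0.0133 0 0.0112 -0.08 -0.27 -0.1 0.845"

```text
t: 7.95
ee_pos: [0.6241, -0.1017, 0.1842]
tcp_rot: [[0.433, 0.901, 0.019], [0.661, -0.303, -0.686], [-0.613, 0.309, -0.727]]
contact_force: [-0.7, 0.6, 0.8]
gripper_width: 0.0135
```

```bash
python3 - <<'E'
from plan import *
show()
for a in (18,20,22): go(*pose(np.radians(a),np.radians(18),.7,.0135),str(a))
E
```

```text
t 7.95 p [ 0.6241 -0.1017  0.1842] z [ 0.019 -0.686 -0.727] y [ 0.901 -0.303  0.309] F [-0.7  0.6  0.8] w 0.0135 q [-0.061  0.535 -0.26   1.755  0.901  1.291 -1.199]
18 shift cm [0.04 0.63 0.11] turn [0.001 0.    0.001]
20 shift cm [-0.12  0.06 -0.08] turn [0.001 0.    0.001]
22 shift cm [-0.26 -0.51 -0.25] turn [0.001 0.    0.001]
```

Emit:
arm_command --pt "-0.0093 0 0.0078 -0.057 -0.187 -0.068 0.845" --pt "-0.0093 0 0.0078 -0.057 -0.187 -0.068 0.845" --pt "-0.0093 0 0.0078 -0.057 -0.187 -0.068 0.845" --pt "-0.0093 0 0.0078 -0.057 -0.187 -0.068 0.845" --pt "-0.0093 0 0.0078 -0.057 -0.187 -0.068 0.845" --pt "-0.0093 0 0.0078 -0.057 -0.187 -0.068 0.845" --pt "-0.0093 0 0.0078 -0.057 -0.187 -0.068 0.845" --pt "-0.0093 0 0.0078 -0.057 -0.187 -0.068 0.845" --pt "-0.0093 0 0.0078 -0.057 -0.187 -0.068 0.845" --pt "-0.0093 0 0.0078 -0.057 -0.187 -0.068 0.845"

```text
t: 8.95
ee_pos: [0.6047, -0.0951, 0.1858]
tcp_rot: [[0.501, 0.859, 0.101], [0.638, -0.289, -0.714], [-0.584, 0.422, -0.693]]
contact_force: [0.1, 0.5, -1.2]
gripper_width: 0.0135
```

Emit:
arm_command --pt "-0.0093 0 0.0078 -0.057 -0.187 -0.068 0.845" --pt "-0.0093 0 0.0078 -0.057 -0.187 -0.068 0.845" --pt "-0.0093 0 0.0078 -0.057 -0.187 -0.068 0.845" --pt "-0.0093 0 0.0078 -0.057 -0.187 -0.068 0.845" --pt "-0.0093 0 0.0078 -0.057 -0.187 -0.068 0.845" --pt "0 0 0 0 0 0 0.845" --pt "0 0 0 0 0 0 0.845"

```text
t: 9.65
ee_pos: [0.595, -0.0918, 0.1856]
tcp_rot: [[0.534, 0.834, 0.139], [0.627, -0.28, -0.727], [-0.567, 0.475, -0.673]]
contact_force: [-0.0, -0.6, -0.4]
gripper_width: 0.0137
```

```bash
python3 - <<'E'
from plan import *
show()
for a in (28,30,32): go(*pose(np.radians(a),np.radians(28.5),.7,.0135),str(a))
im=imaging.grab_frame('side')[120:320,220:460]; im2=imaging.grab_frame('scene')[130:330,200:360]
cv2.imwrite('pics/s4.png',cv2.resize(np.hstack([im,im2]),None,fx=2,fy=2,interpolation=cv2.INTER_CUBIC)[:,:,::-1])
E
```

```text
t 9.65 p [ 0.595  -0.0918  0.1856] z [ 0.139 -0.727 -0.673] y [ 0.834 -0.28   0.475] F [-0.  -0.6 -0.4] w 0.0137 q [-0.128  0.471 -0.246  1.913  1.019  1.224 -1.467]
28 shift cm [0.08 0.77 0.16] turn [-0.    -0.     0.003]
30 shift cm [-0.08  0.2  -0.03] turn [-0.    -0.     0.003]
32 shift cm [-0.23 -0.36 -0.21] turn [-0.    -0.     0.003]
```

View pics/s4.png

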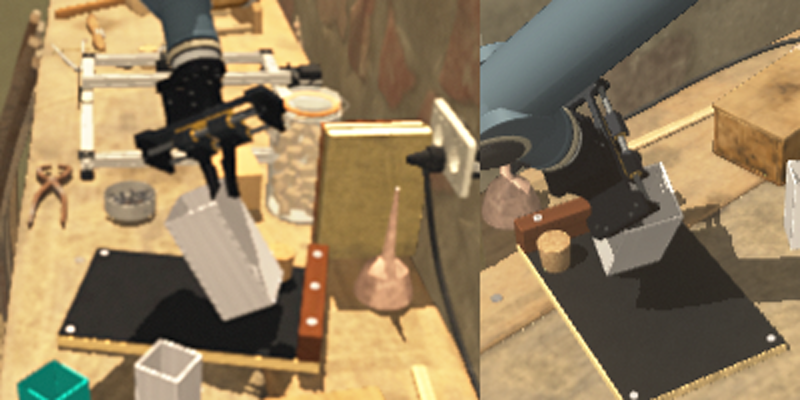

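The tube leans about 30°, held between the finger tips. Its toe stays on the board at (225,318) in the side half. I'll continue to 45°.

Emit:
arm_command --pt "-0.0133 0 0.0112 -0.08 -0.27 -0.1 0.845" --pt "-0.0133 0 0.0112 -0.08 -0.27 -0.1 0.845" --pt "-0.0133 0 0.0112 -0.08 -0.27 -0.1 0.845" --pt "-0.0133 0 0.0112 -0.08 -0.27 -0.1 0.845" --pt "-0.0133 0 0.0112 -0.08 -0.27 -0.1 0.845" --pt "-0.0133 0 0.0112 -0.08 -0.27 -0.1 0.845" --pt "-0.0133 0 0.0112 -0.08 -0.27 -0.1 0.845" --pt "-0.0133 0 0.0112 -0.08 -0.27 -0.1 0.845" --pt "0 0 0 0 0 0 0.845"

```text
t: 10.65
ee_pos: [0.5719, -0.0837, 0.1826]
tcp_rot: [[0.604, 0.764, 0.225], [0.603, -0.255, -0.756], [-0.52, 0.592, -0.615]]
contact_force: [-0.6, -0.8, -1.0]
gripper_width: 0.0138
```

Emit:
arm_command --pt "-0.0133 0 0.0112 -0.08 -0.27 -0.1 0.845" --pt "-0.0133 0 0.0112 -0.08 -0.27 -0.1 0.845" --pt "-0.0133 0 0.0112 -0.08 -0.27 -0.1 0.845" --pt "-0.0133 0 0.0112 -0.08 -0.27 -0.1 0.845" --pt "-0.0133 0 0.0112 -0.08 -0.27 -0.1 0.845" --pt "-0.0133 0 0.0112 -0.08 -0.27 -0.1 0.845" --pt "-0.0133 0 0.0112 -0.08 -0.27 -0.1 0.845" --pt "-0.0133 0 0.0112 -0.08 -0.27 -0.1 0.845" --pt "0 0 0 0 0 0 0.845"

```text
t: 11.55
ee_pos: [0.5504, -0.0762, 0.1766]
tcp_rot: [[0.669, 0.679, 0.301], [0.582, -0.227, -0.781], [-0.462, 0.698, -0.547]]
contact_force: [0.6, -0.5, -1.5]
gripper_width: 0.0133
```

```bash
python3 - <<'E'
from plan import *
show()
for a in (46,48,50): go(*pose(np.radians(a),np.radians(45),.7,.0135),str(a))
E
```

```text
t 11.55 p [ 0.5504 -0.0762  0.1766] z [ 0.301 -0.781 -0.547] y [ 0.679 -0.227  0.698] F [ 0.6 -0.5 -1.5] w 0.0133 q [-0.255  0.443 -0.231  2.128  1.222  1.221 -1.946]
46 shift cm [-0.08  0.33  0.05] turn [-0.008 -0.001  0.01 ]
48 shift cm [-0.22 -0.24 -0.12] turn [-0.008 -0.001  0.01 ]
50 shift cm [-0.35 -0.82 -0.28] turn [-0.008 -0.001  0.01 ]
```

Emit:
arm_command --pt "0 0 0 -0.07 -0.28 -0.09 0.83" --pt "0 0 0 -0.07 -0.28 -0.09 0.82" --pt "0 0 0 -0.07 -0.28 -0.09 0.81" --pt "0 0 0 -0.06 -0.29 -0.07 0.8" --pt "0 0 0 -0.06 -0.29 -0.07 0.8" --pt "0 0 0 -0.06 -0.29 -0.07 0.8" --pt "0 0 0 -0.06 -0.29 -0.07 0.8" --pt "0 0 0 -0.06 -0.29 -0.07 0.8" --pt "0 0 0 0 0 0 0.8"

```text
t: 12.45
ee_pos: [0.5296, -0.0691, 0.1664]
tcp_rot: [[0.669, 0.679, 0.301], [0.582, -0.227, -0.781], [-0.462, 0.698, -0.547]]
contact_force: [-0.1, 0.4, -1.8]
gripper_width: 0.0175
```

Emit:
arm_command --pt "0 0 0 -0.04 -0.3 -0.05 0.8" --pt "0 0 0 -0.04 -0.3 -0.05 0.8" --pt "0 0 0 -0.04 -0.3 -0.05 0.8" --pt "0 0 0 -0.04 -0.3 -0.05 0.8" --pt "0 0 0 -0.04 -0.3 -0.05 0.8" --pt "0 0 0 -0.02 -0.3 -0.03 0.8" --pt "0 0 0 -0.02 -0.3 -0.03 0.8" --pt "0 0 0 -0.02 -0.3 -0.03 0.8" --pt "0 0 0 0 0 0 0.8"

```text
t: 13.35
ee_pos: [0.5106, -0.0626, 0.1527]
tcp_rot: [[0.67, 0.679, 0.301], [0.582, -0.227, -0.781], [-0.462, 0.698, -0.547]]
contact_force: [-0.8, -0.3, -1.5]
gripper_width: 0.0176
```

```bash
python3 - <<'E'
from plan import *
show()
for a in (62,64,66): go(*pose(np.radians(a),np.radians(45),.7,.0174),str(a))
im=imaging.grab_frame('side')[130:310,200:400]; im2=imaging.grab_frame('scene')[160:340,190:390]
cv2.imwrite('pics/s5.png',cv2.resize(np.hstack([im,im2]),None,fx=2,fy=2,interpolation=cv2.INTER_CUBIC)[:,:,::-1])
E
```

```text
t 13.35 p [ 0.5106 -0.0626  0.1527] z [ 0.301 -0.781 -0.547] y [ 0.679 -0.227  0.698] F [-0.8 -0.3 -1.5] w 0.0176 q [-0.298  0.455 -0.255  2.208  1.212  1.228 -2.059]
62 shift cm [-0.1   0.48  0.05] turn [-0.008 -0.001  0.01 ]
64 shift cm [-0.13 -0.13  0.  ] turn [-0.008 -0.001  0.01 ]
66 shift cm [-0.16 -0.75 -0.03] turn [-0.008 -0.001  0.01 ]
```

View pics/s5.png

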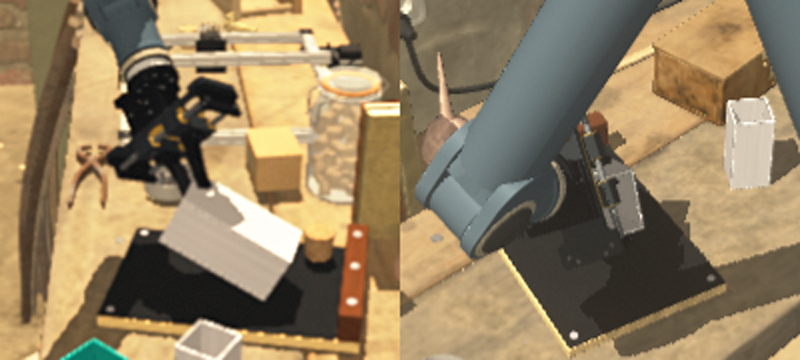

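The side half shows the tube at roughly 63°, resting on the inner finger. Its toe is at (268,300) and its mouth is at (185,210). Now I'll lower it the rest of the way, more slowly towards the end.

Emit:
arm_command --pt "0 0 0 -0.02 -0.3 -0.02 0.8" --pt "0 0 0 0 -0.3 -0.01 0.8" --pt "0 0 0 0 -0.3 -0.01 0.8" --pt "0 0 0 0 -0.3 0 0.8" --pt "0 0 0 0 -0.3 0 0.8" --pt "0 0 0 0 -0.3 0 0.8" --pt "0 0 0 0.01 -0.3 0.01 0.8" --pt "0 0 0 0.01 -0.3 0.01 0.8" --pt "0 0 0 0.01 -0.3 0.01 0.8" --pt "0 0 0 0.01 -0.3 0.01 0.8"

```text
t: 14.45
ee_pos: [0.4905, -0.0558, 0.1317]
tcp_rot: [[0.67, 0.678, 0.301], [0.581, -0.227, -0.781], [-0.461, 0.699, -0.547]]
contact_force: [-2.2, -0.4, 0.6]
gripper_width: 0.0174
```

Emit:
arm_command --pt "0 0 0 0.01 -0.3 0.02 0.8" --pt "0 0 0 0.02 -0.25 0.03 0.8" --pt "0 0 0 0.02 -0.25 0.03 0.8" --pt "0 0 0 0.02 -0.25 0.03 0.8" --pt "0 0 0 0.02 -0.25 0.03 0.8" --pt "0 0 0 0.03 -0.25 0.04 0.8" --pt "0 0 0 0.03 -0.25 0.04 0.8" --pt "0 0 0 0 0 0 0.8"

```text
t: 15.25
ee_pos: [0.4799, -0.0525, 0.1171]
tcp_rot: [[0.67, 0.679, 0.301], [0.582, -0.227, -0.781], [-0.462, 0.698, -0.547]]
contact_force: [-3.0, 0.7, -0.6]
gripper_width: 0.0173
```

```bash
python3 - <<'E'
from plan import *
show()
for a in (80,82,90): go(*pose(np.radians(a),np.radians(45),.7,.0174),str(a))
E
```

```text
t 15.25 p [ 0.4799 -0.0525  0.1171] z [ 0.301 -0.781 -0.547] y [ 0.679 -0.227  0.698] F [-3.   0.7 -0.6] w 0.0173 q [-0.339  0.509 -0.271  2.272  1.221  1.223 -2.193]
80 shift cm [-0.12 -0.22 -0.02] turn [-0.008 -0.001  0.01 ]
82 shift cm [-0.04 -0.82  0.08] turn [-0.008 -0.001  0.01 ]
90 shift cm [ 0.44 -3.16  0.64] turn [-0.008 -0.001  0.01 ]
```

Emit:
arm_command --pt "0 0 0 0.02 -0.2 0.03 0.8" --pt "0 0 0 0.02 -0.2 0.03 0.8" --pt "0 0 0 0.02 -0.2 0.03 0.8" --pt "0 0 0 0.02 -0.2 0.03 0.8" --pt "0 0 0 0.03 -0.2 0.04 0.8" --pt "0 0 0 0.03 -0.2 0.04 0.8" --pt "0 0 0 0.03 -0.2 0.04 0.8" --pt "0 0 0 0.03 -0.2 0.04 0.8" --pt "0 0 0 0 0 0 0.8"

```text
t: 16.15
ee_pos: [0.4715, -0.0498, 0.1036]
tcp_rot: [[0.67, 0.679, 0.302], [0.582, -0.227, -0.781], [-0.462, 0.698, -0.547]]
contact_force: [-0.4, 0.6, -2.1]
gripper_width: 0.0175
```

Emit:
arm_command --pt "0 0 0 0.03 -0.2 0.04 0.8" --pt "0 0 0 0.03 -0.2 0.04 0.8" --pt "0 0 0 0.03 -0.2 0.05 0.8" --pt "0 0 0 0.03 -0.2 0.05 0.8" --pt "0 0 0 0.03 -0.2 0.05 0.8" --pt "0 0 0 0 0 0 0.8"

```text
t: 16.75
ee_pos: [0.4663, -0.0485, 0.0948]
tcp_rot: [[0.67, 0.679, 0.301], [0.582, -0.227, -0.781], [-0.462, 0.699, -0.547]]
contact_force: [-1.6, 1.1, 0.3]
gripper_width: 0.0172
```

```bash
python3 - <<'E'
from plan import *
show()
for a in (88,90): go(*pose(np.radians(a),np.radians(45),.7,.0174),str(a))
im=imaging.grab_frame('side')
cv2.imwrite('pics/s6side.png',im[:,:,::-1]);cv2.imwrite('pics/s6sc.png',imaging.grab_frame('scene')[:,:,::-1])
im=im[150:310,210:410]; cv2.imwrite('pics/s6.png',cv2.resize(im,None,fx=3.5,fy=3.5,interpolation=cv2.INTER_CUBIC)[:,:,::-1])
E
```

```text
t 16.75 p [ 0.4663 -0.0485  0.0948] z [ 0.301 -0.781 -0.547] y [ 0.679 -0.227  0.699] F [-1.6  1.1  0.3] w 0.0172 q [-0.361  0.553 -0.275  2.299  1.235  1.216 -2.273]
88 shift cm [-0.05 -0.01 -0.03] turn [-0.008 -0.001  0.009]
90 shift cm [ 0.08 -0.59  0.13] turn [-0.008 -0.001  0.009]
```

View pics/s6.png

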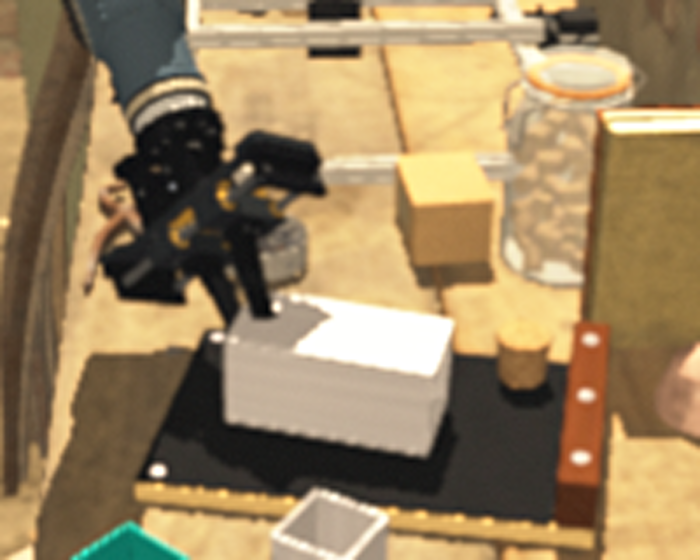

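The side view shows the tube almost flat on the board (about 88°), with its foot edge at (430,457). I'll ease it down the last 2° while spreading the fingers, so the inner one unloads and the outer one clears.

Emit:
arm_command --pt "0 0 0 0.01 -0.05 0.02 0.785" --pt "0 0 0 0.01 -0.05 0.02 0.77" --pt "0 0 0 0.01 -0.05 0.02 0.755" --pt "0 0 0 0.01 -0.05 0.02 0.74" --pt "0 0 0 0.01 -0.05 0.02 0.725" --pt "0 0 0 0 -0.05 0 0.71" --pt "0 0 0 0 0 0 0.7" --pt "0 0 0 0 0 0 0.68" --pt "0 0 0 0 0 0 0.66" --pt "0 0 0 0 0 0 0.66"

```text
t: 17.85
ee_pos: [0.4651, -0.0484, 0.0921]
tcp_rot: [[0.67, 0.678, 0.301], [0.581, -0.227, -0.781], [-0.461, 0.699, -0.547]]
contact_force: [0.5, 0.0, -0.0]
gripper_width: 0.0291
```

```bash
python3 - <<'E'
from plan import *
show()
R=bot.state()['tcp_rot']; print('l,u,f in tool',(R.T@np.c_[l,u,f]).round(3))
E
```

```text
t 17.85 p [ 0.4651 -0.0484  0.0921] z [ 0.301 -0.781 -0.547] y [ 0.678 -0.227  0.699] F [ 0.5  0.  -0. ] w 0.0291 q [-0.363  0.558 -0.275  2.301  1.237  1.215 -2.282]
l,u,f in tool [[ 0.765 -0.461  0.449]
 [ 0.002  0.699  0.715]
 [-0.644 -0.547  0.536]]
```

Emit:
arm_command --pt "0 0 0 0 0 -0.5 0.66" --pt "0 0 0 0 0 -1 0.66" --pt "0 0 0 0 0 -1.5 0.66" --pt "0 0 0 0 0 -2 0.66" --pt "0 0 0 0 0 -2.5 0.66" --pt "0 0 0 0 0 -2.5 0.66" --pt "0 0 0 0 0 0 0.66"

```text
t: 18.55
ee_pos: [0.4355, 0.0338, 0.1479]
tcp_rot: [[0.668, 0.678, 0.307], [0.587, -0.227, -0.777], [-0.457, 0.7, -0.549]]
contact_force: [0.3, 0.0, -0.3]
gripper_width: 0.0296
```

```bash
python3 - <<'E'
from ik import *
show()
by=-.242
fb=np.array([np.cos(by),np.sin(by),0]);lb=np.array([-fb[1],fb[0],0])
R=np.c_[-fb,lb,-u]
m=np.array([.4535,-.0355,0])
q=bot.state()['qpos']
for back,z in((.02,.2),(.02,.045),(.015,.045),(.0095,.045)):
    p=m-back*fb+[0,0,z]; q1,e=ik(p,R,np.array([-.1,.3,0,2.2,0,.6,1.2])); print(back,z,p.round(3),q1.round(2),e.round(4))
go(m-.02*fb+[0,0,.16],R)
E
```

```text
t 18.55 p [0.4355 0.0338 0.1479] z [ 0.307 -0.777 -0.549] y [ 0.678 -0.227  0.7  ] F [ 0.3  0.  -0.3] w 0.0296 q [-0.478  0.46  -0.369  2.24   1.028  1.353 -2.197]
0.02 0.2 [ 0.434 -0.031  0.2  ] [-0.03  0.1   0.04  2.1   0.    0.92  1.34] 0.0
0.02 0.045 [ 0.434 -0.031  0.045] [0.01 0.35 0.   2.26 0.01 0.51 1.33] 0.0
0.015 0.045 [ 0.439 -0.032  0.045] [0.01 0.35 0.   2.25 0.01 0.52 1.34] 0.0
0.0095 0.045 [ 0.444 -0.033  0.045] [0.01 0.36 0.   2.23 0.01 0.52 1.34] 0.0
 shift cm [-4.43  2.22  4.31] turn [ 0.023  1.15  -1.762]
```

Emit:
arm_command --pt "0 0 0 -1.1 1.75 -1.4 0.5" --pt "0 0 0 -1.1 1.75 -1.4 0.4" --pt "0 0 0 -1.1 1.75 -1.4 0.33" --pt "0 0 0 -1.1 1.75 -1.4 0.33" --pt "0.0014 0.072 -0.11 0 0 0 0.33" --pt "0.0014 0.072 -0.11 0 0 0 0.33" --pt "0.0014 0.072 -0.11 0 0 0 0.33" --pt "0.0014 0.072 -0.11 0 0 0 0.33" --pt "0.0014 0.072 -0.11 0 0 0 0.33" --pt "0.0014 0.072 -0.11 0 0 0 0.33"

```text
t: 19.55
ee_pos: [0.4352, 0.0314, 0.2463]
tcp_rot: [[-0.053, 0.898, 0.436], [0.85, 0.27, -0.453], [-0.525, 0.347, -0.777]]
contact_force: [-0.4, 0.1, -0.8]
gripper_width: 0.0584
```

Emit:
arm_command --pt "0.0014 0.072 -0.11 0 0 0 0.33" --pt "0.0014 0.072 -0.11 0 0 0 0.33" --pt "0.0014 0.072 -0.11 0 0 0 0.33" --pt "0.0014 0.072 -0.11 0 0 0 0.33" --pt "0.0014 0.072 -0.11 0 0 0 0.33" --pt "0.0014 0.072 -0.11 0 0 0 0.33" --pt "0.0014 0.072 -0.11 0 0 0 0.33" --pt "0.0014 0.072 -0.11 0 0 0 0.33" --pt "0.0014 0.072 -0.11 0 0 0 0.33" --pt "0.0014 0.072 -0.11 0 0 0 0.33"

```text
t: 20.55
ee_pos: [0.4347, 0.0309, 0.2458]
tcp_rot: [[-0.956, 0.294, 0.022], [0.293, 0.956, -0.012], [-0.025, -0.005, -1.0]]
contact_force: [1.0, 0.3, 0.1]
gripper_width: 0.0583
```

```bash
cat > push.py <<'E'
from plan import *
by=-.242
fb=np.array([np.cos(by),np.sin(by),0]);lb=np.array([-fb[1],fb[0],0])
Rp=np.c_[-fb,lb,-u]; m=np.array([.4535,-.0355,0])
E
python3 - <<'E'
from push import *
show(); go(m-.02*fb+[0,0,.2],Rp)
im=imaging.grab_frame('scene');cv2.imwrite('pics/s7sc.png',im[:,:,::-1])
sd=imaging.grab_frame('side');cv2.imwrite('pics/s7sd.png',sd[:,:,::-1])
a=cv2.resize(im[200:340,215:365],(450,420),interpolation=cv2.INTER_CUBIC); b=cv2.resize(sd[215:315,245:385],(588,420),interpolation=cv2.INTER_CUBIC)
cv2.imwrite('pics/s7.png',cv2.resize(np.hstack([a,b]),(800,324))[:,:,::-1])
E
```

```text
t 20.55 p [0.4347 0.0309 0.2458] z [ 0.022 -0.012 -1.   ] y [ 0.294  0.956 -0.005] F [1.  0.3 0.1] w 0.0583 q [-0.131  0.041 -0.05   2.047  0.021  1.034  1.082]
 shift cm [-1.64 -5.89  4.65] turn [-0.005  0.025 -0.056]
```

```bash
cat > sil.py <<'E'
from push import *
from scipy.optimize import minimize
def hull(n,q,z0=.018):  # lying tube: q = mouth-centre x,y,yaw
    c=[(x,y,z) for x in(0,.16) for y in(-.038,.038) for z in(z0,z0+.076)]
    m=np.zeros((480,640),np.float32)
    S=4; p=(proj(n,place(q,c))*16).astype(np.int32)
    cv2.fillConvexPoly(m,cv2.convexHull(p.reshape(-1,1,2)),1.0,cv2.LINE_AA,4); return m
def mask(im):  # rgb
    h=cv2.cvtColor(im,cv2.COLOR_RGB2HSV); return ((h[...,2]>85)&(h[...,1]<60)).astype(np.float32)
def sil(ims,q0):
    M={n:mask(i) for n,i in ims.items()}
    def cost(q):
        s=0
        for n in ims:
            H=hull(n,q); R=cv2.dilate(hull(n,q0),np.ones((25,25))) ; s+=(np.abs(H-M[n])*R).sum()/H.sum()
        return s
    best=None
    for dx in(-.02,0,.02):
        r=minimize(cost,np.array(q0)+[dx,0,0],method='Nelder-Mead',options=dict(initial_simplex=np.array(q0)+[dx,0,0]+np.array([[0,0,0],[.01,0,0],[0,.01,0],[0,0,.06]]),xatol=1e-4))
        if best is None or r.fun<best.fun:best=r
    return best.x,best.fun
E
python3 - <<'E'
from sil import *
r=lambda f:cv2.imread(f)[:,:,::-1].copy()
q0=[.4535,-.0355,-.3257]
sd,sc=r('pics/s7sd.png'),r('pics/s7sc.png')
for nm,d in(('side',{'side':sd}),('scene',{'scene':sc}),('both',{'side':sd,'scene':sc})):
    x,c=sil(d,q0);print(nm,x.round(4),round(c,3))
E
```

```text
side [ 0.4552 -0.0379 -0.3258] 0.045
scene [ 0.4532 -0.0332 -0.326 ] 0.063
both [ 0.4538 -0.0334 -0.3294] 0.15
```

```bash
sed -i 's/m=np.array(.*/m=np.array([.454,-.0355,0])/' push.py; python3 - <<'E'
from push import *
go(m-.022*fb+[0,0,.2],Rp)
E
```

```text
shift cm [-1.33 -5.88  4.63] turn [-0.006  0.027 -0.062]
```

Emit:
arm_command --pt "0 0 0 -0.4 -1.5 1.1 0.33" --pt "0 0 0 -0.4 -1.5 1.1 0.33" --pt "0 0 0 -0.4 -1.5 1.1 0.33" --pt "-0.005 0.025 -0.056 -0.4 -1.5 1.3 0.33" --pt "0 0 0 0 0 0 0.33" --pt "0 0 0 0 0 0 0.33"

```text
t: 21.25
ee_pos: [0.4334, -0.0306, 0.2006]
tcp_rot: [[-0.969, 0.245, 0.003], [0.245, 0.969, -0.001], [-0.003, -0.001, -1.0]]
contact_force: [0.6, 0.3, 0.3]
gripper_width: 0.0583
```

```bash
python3 - <<'E'
from push import *
show(); go(m-.022*fb+[0,0,.045],Rp)
E
```

```text
t 21.25 p [ 0.4334 -0.0306  0.2006] z [ 0.003 -0.001 -1.   ] y [ 0.245  0.969 -0.001] F [0.6 0.3 0.3] w 0.0583 q [-0.04   0.096  0.014  2.102  0.     0.941  1.296]
 shift cm [ 0.13  0.03 15.56] turn [-0.001  0.003 -0.006]
```

Emit:
arm_command --pt "-0.001 0.003 -0.006 0.13 0.03 2.5 0.33" --pt "0 0 0 0 0 2.5 0.33" --pt "0 0 0 0 0 2.5 0.33" --pt "0 0 0 0 0 2.5 0.33" --pt "0 0 0 0 0 2.0 0.33" --pt "0 0 0 0 0 1.5 0.33" --pt "0 0 0 0 0 1.2 0.33" --pt "0 0 0 0 0 0.8 0.33" --pt "0 0 0 0 0 0 0.33"

```text
t: 22.15
ee_pos: [0.4326, -0.0295, 0.0454]
tcp_rot: [[-0.972, 0.237, -0.001], [0.237, 0.972, 0.001], [0.001, 0.001, -1.0]]
contact_force: [0.0, -0.2, 0.0]
gripper_width: 0.0584
```

Emit:
arm_command --pt "0 0 0 -0.3 0 0 0.33" --pt "0 0 0 -0.3 0 0 0.33" --pt "0 0 0 -0.3 0 0 0.33" --pt "0 0 0 -0.3 0 0 0.33" --pt "0 0 0 -0.3 0 0 0.33" --pt "0 0 0 -0.3 0 0 0.33" --pt "0 0 0 -0.3 0 0 0.33" --pt "0 0 0 -0.3 0 0 0.33"

```text
t: 22.95
ee_pos: [0.4549, -0.0365, 0.0456]
tcp_rot: [[-0.971, 0.238, -0.003], [0.238, 0.971, 0.0], [0.003, -0.0, -1.0]]
contact_force: [-4.0, 0.5, 1.7]
gripper_width: 0.0584
```

```bash
python3 - <<'E'
from sil import *
show()
p=bot.state()['ee_pos']; q0=[*(p+.0095*fb)[:2],by]
im={n:imaging.grab_frame(n) for n in('side',)}
print('tube from sil',*[np.round(v,4) for v in sil(im,q0)],'expected mouth',np.round(q0,4))
E
```

```text
t 22.95 p [ 0.4549 -0.0365  0.0456] z [-0.003  0.    -1.   ] y [ 0.238  0.971 -0.   ] F [-4.   0.5  1.7] w 0.0584 q [-0.022  0.375  0.011  2.196 -0.008  0.573  1.326]
tube from sil [ 0.4677 -0.0448 -0.2355] 0.082 expected mouth [ 0.4641 -0.0388 -0.242 ]
```

Emit:
arm_command --pt "0 0 0 -0.4 0 0 0.33" --pt "0 0 0 -0.4 0 0 0.33" --pt "0 0 0 -0.4 0 0 0.33" --pt "0 0 0 -0.4 0 0 0.33" --pt "0 0 0 -0.4 0 0 0.33" --pt "0 0 0 -0.4 0 0 0.33" --pt "0 0 0 -0.4 0 0 0.33" --pt "0 0 0 -0.4 0 0 0.33" --pt "0 0 0 -0.4 0 0 0.33" --pt "0 0 0 -0.4 0 0 0.33"

```text
t: 24.0
ee_pos: [0.4956, -0.0457, 0.0457]
tcp_rot: [[-0.971, 0.237, 0.0], [0.237, 0.971, 0.0], [-0.0, 0.0, -1.0]]
contact_force: [-2.7, 1.0, -0.1]
gripper_width: 0.0586
```

Emit:
arm_command --pt "0 0 0 -0.4 0 0 0.33" --pt "0 0 0 -0.4 0 0 0.33" --pt "0 0 0 -0.4 0 0 0.33" --pt "0 0 0 -0.4 0 0 0.33" --pt "0 0 0 -0.4 0 0 0.33" --pt "0 0 0 -0.4 0 0 0.33" --pt "0 0 0 -0.4 0 0 0.33" --pt "0 0 0 0 0 0 0.33"

```text
t: 24.8
ee_pos: [0.5236, -0.0525, 0.0459]
tcp_rot: [[-0.971, 0.237, 0.002], [0.237, 0.971, 0.0], [-0.002, 0.001, -1.0]]
contact_force: [-0.9, -0.4, -0.3]
gripper_width: 0.0583
```

```bash
python3 - <<'E'
from sil import *
show()
p=bot.state()['ee_pos']; q0=[*(p+.0095*fb)[:2],by]
im={n:imaging.grab_frame(n) for n in('side',)}
x,c=sil(im,q0);print('tube from sil',x.round(4),round(c,3),'expected mouth',np.round(q0,4))
for b in([.5654,-.071],[.566,-.0731]): d=np.array([*(x[:2]-b),0]);print('foot board x',(d@fb+.16).round(4),'y',(d@lb).round(4))
E
```

```text
t 24.8 p [ 0.5236 -0.0525  0.0459] z [ 0.002  0.    -1.   ] y [0.237 0.971 0.001] F [-0.9 -0.4 -0.3] w 0.0583 q [ 0.007  0.457  0.016  2.044 -0.013  0.638  1.363]
tube from sil [ 0.537  -0.059  -0.2355] 0.101 expected mouth [ 0.5328 -0.0547 -0.242 ]
foot board x 0.1295 y 0.0048
foot board x 0.1285 y 0.0067
```

Emit:
arm_command --pt "0 0 0 -0.2 0 0 0.33" --pt "0 0 0 -0.2 0 0 0.33" --pt "0 0 0 -0.2 0 0 0.33" --pt "0 0 0 -0.2 0 0 0.33" --pt "0 0 0 -0.1 0 0 0.33" --pt "0 0 0 0 0 0 0.33"

```text
t: 25.45
ee_pos: [0.5304, -0.0541, 0.0458]
tcp_rot: [[-0.972, 0.237, -0.001], [0.237, 0.972, 0.001], [0.001, 0.0, -1.0]]
contact_force: [-5.1, 1.3, 2.7]
gripper_width: 0.0584
```

Emit:
arm_command --pt "0 0 0 -0.1 0 0 0.33" --pt "0 0 0 -0.1 0 0 0.33" --pt "0 0 0 0 0 0 0.33"

```text
t: 25.75
ee_pos: [0.5327, -0.0547, 0.0457]
tcp_rot: [[-0.972, 0.237, -0.001], [0.237, 0.972, 0.001], [0.001, 0.0, -1.0]]
contact_force: [-5.0, 0.4, 4.4]
gripper_width: 0.0582
```

Emit:
arm_command --pt "0 0 0 -0.1 0 0 0.33" --pt "0 0 0 -0.1 0 0 0.33" --pt "0 0 0 0 0 0 0.33"

```text
t: 26.05
ee_pos: [0.5348, -0.0552, 0.0457]
tcp_rot: [[-0.972, 0.237, -0.0], [0.237, 0.972, 0.0], [0.0, 0.0, -1.0]]
contact_force: [-4.5, 1.4, 2.4]
gripper_width: 0.0583
```

Emit:
arm_command --pt "0 0 0 -0.1 0 0 0.33" --pt "0 0 0 -0.1 0 0 0.33" --pt "0 0 0 0 0 0 0.33"

```text
t: 26.35
ee_pos: [0.5365, -0.0556, 0.0457]
tcp_rot: [[-0.972, 0.237, -0.001], [0.237, 0.972, 0.001], [0.001, 0.0, -1.0]]
contact_force: [-5.2, 0.9, 3.3]
gripper_width: 0.0584
```

Emit:
arm_command --pt "0 0 0 -0.1 0 0 0.33" --pt "0 0 0 -0.1 0 0 0.33" --pt "0 0 0 0 0 0 0.33"

```text
t: 26.65
ee_pos: [0.5364, -0.0556, 0.0456]
tcp_rot: [[-0.972, 0.237, -0.005], [0.237, 0.972, 0.001], [0.005, 0.0, -1.0]]
contact_force: [-10.2, 2.9, 8.8]
gripper_width: 0.0583
```

```bash
python3 - <<'E'
from sil import *
show()
p=bot.state()['ee_pos']; q0=[*(p+.0095*fb)[:2],by]
im={n:imaging.grab_frame(n) for n in('side',)}
x,c=sil(im,q0);print('tube from sil',x.round(4),round(c,3),'expected mouth',np.round(q0,4))
for b in([.5654,-.071],[.566,-.0731]): d=np.array([*(x[:2]-b),0]);print('foot board x',(d@fb+.16).round(4),'y',(d@lb).round(4))
E
```

```text
t 26.65 p [ 0.5364 -0.0556  0.0456] z [-0.005  0.001 -1.   ] y [0.237 0.972 0.   ] F [-10.2   2.9   8.8] w 0.0583 q [ 0.013  0.477  0.017  2.009 -0.014  0.661  1.37 ]
tube from sil [ 0.5476 -0.0611 -0.2394] 0.116 expected mouth [ 0.5456 -0.0579 -0.242 ]
foot board x 0.1404 y 0.0053
foot board x 0.1393 y 0.0072
```

Emit:
arm_command --pt "0 0 0 -0.1 0 0 0.33" --pt "0 0 0 -0.05 0 0 0.33" --pt "0 0 0 0 0 0 0.33" --pt "0 0 0 0 0 0 0.33"

```text
t: 27.1
ee_pos: [0.5363, -0.0556, 0.0455]
tcp_rot: [[-0.972, 0.237, -0.008], [0.237, 0.972, 0.002], [0.008, -0.0, -1.0]]
contact_force: [-12.7, 2.9, 11.2]
gripper_width: 0.0582
```

Emit:
arm_command --pt "0 0 0 0.2 0 0 0.33" --pt "0 0 0 0.3 0 0 0.33" --pt "0 0 0 0.5 0 0 0.33" --pt "0 0 0 0.8 0 0 0.33" --pt "0 0 0 1 0 0 0.33" --pt "0 0 0 0 0 -2 0.33" --pt "0 0 0 0 0 -3 0.33" --pt "0 0 0 0 0 -4 0.33" --pt "0 0 0 0 0 -4 0.33" --pt "0 0 0 0 0 -4 0.33"

```text
t: 28.1
ee_pos: [0.5124, -0.0499, 0.2172]
tcp_rot: [[-0.972, 0.237, 0.0], [0.237, 0.972, 0.0], [-0.0, 0.001, -1.0]]
contact_force: [1.0, 0.4, -0.7]
gripper_width: 0.0585
```

```bash
python3 - <<'E'
from sil import *
show()
q0=[.5456,-.0579,by]
im={n:imaging.grab_frame(n) for n in('side','scene')}
for d in(['side'],['scene'],['side','scene']):
    x,c=sil({n:im[n] for n in d},q0);print(d,x.round(4),round(c,3))
    for b in([.5654,-.071],[.566,-.0731]): e=np.array([*(x[:2]-b),0]);print(' foot board x',(e@fb+.16).round(4),'y',(e@lb).round(4))
a=cv2.resize(im['side'][200:310,240:400],(700,481),interpolation=cv2.INTER_CUBIC); b=cv2.resize(im['scene'][185:330,205:365],(531,481),interpolation=cv2.INTER_CUBIC)
cv2.imwrite('pics/end.png',cv2.resize(np.hstack([a,b]),(800,313))[:,:,::-1])
E
```

```text
t 28.1 p [ 0.5124 -0.0499  0.2172] z [ 0.  0. -1.] y [0.237 0.972 0.001] F [ 1.   0.4 -0.7] w 0.0585 q [-0.007  0.212  0.026  1.918 -0.007  1.011  1.354]
['side'] [ 0.5479 -0.0607 -0.2414] 0.042
 foot board x 0.1406 y 0.0058
 foot board x 0.1395 y 0.0077
['scene'] [ 0.5468 -0.0548 -0.2599] 0.034
 foot board x 0.1381 y 0.0112
 foot board x 0.137 y 0.0131
['side', 'scene'] [ 0.5481 -0.0573 -0.2458] 0.111
 foot board x 0.14 y 0.0091
 foot board x 0.1389 y 0.011
```

View pics/end.png

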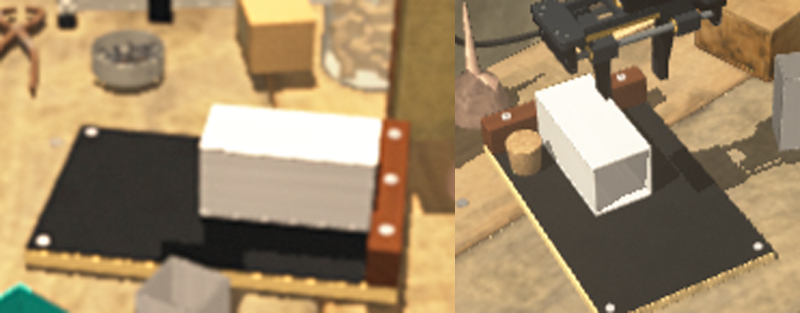

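The final view shows the tube lying flat with its foot flush against the bar and no visible wedge gap. The cork is upright beside it and the tin is in place. The gripper is clear and reads no force.

```bash
python3 -c "
from cell import bot
print(bot.state()['t']); print(bot.job_done())"
```

```text
28.2
the job is handed in; nothing more can be done
None
```

I tipped the tube towards the robot, let it down onto its side and pushed it against the wooden stop. I handed the job in at 28.2 s.

**Tipping:** The two fingertips sat loosely either side of the tube's upper far wall, never gripping. The outer finger tipped it, and the inner one carried it past the balance point and down to flat. Readings stayed at or below about 3 N. Its position after laying showed the toe had not slipped measurably.

**Pushing:** Two spread fingertips on the mouth rim pushed it about 95 mm. It stopped dead at the bar, and I pressed it square at about 13 N horizontally (about 17 N in all) before backing off.

**Last checks:**
- **Position:** The measured foot is at board x = 137–141 mm, against the bar face at 140 mm.
- **Squareness:** The side camera puts the tube within about 0.005 rad of square. The scene camera says about 0.012 rad, and it also places the tube about 5 mm further left. The gap is within camera error, and the final picture shows the foot flush.
- **Surroundings:** The cork and tin looked untouched. The try square was outside the last close-ups, so I did not check it. The arm's moves near it were all well above the bench.
- **Robot:** The gripper was clear of everything, about 0.2 m up, with no contact force beyond sensor noise.

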